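Fit the nested lids on a tin and lift off the outer lid alone

TASK

The tin needs closing with its inner lid so that the fitter can check the seal: swing the tin's carry handle from over the mouth outwards, away from the robot, until it snaps fully home at its end stop, then pick up the two nested lids together by the inner lid's knob, lower them onto the tin until they are fully seated, without dropping them, and let go. Then take the outer lid alone by its collar and lift it straight up off the knob, leaving the inner lid seated and undisturbed. Finish still holding the outer lid level in the gripper above the tin, raised about 10 cm and touching nothing else; do not shift the jar, gauge case, hammer or socket box.

Things in the scene. Friction and masses are not known exactly. Their poses are not given: they have to be found in the camera images.
- tin_mouth (a point): Centre of the open mouth of a round stainless steel tin, at rim height, 80 mm above the worktop. The tin is 110 mm across outside, 104 mm inside, and does not move. z points up; x points to the side the carry handle swings out to; the handle's hinge pins lie along y.
- handle_hinge (a point): Middle of the carry handle's hinge axis, inside the tin 58 mm above the worktop (22 mm below the rim); axes as for the tin mouth, the hinge axis is y.
- handle_bar (a point): Middle of the straight cross bar of the tin's carry handle, a U of 10 mm round steel bar, 100 mm from the hinge axis. The bar runs along the tin's y with 104 mm of straight length; the legs of the U stand 72 mm either side of the middle. The bar is round and can turn in a grip.
- handle (a joint): Swing of the carry handle about the hinge, rad: 0 = upright over the mouth, growing as the bar swings out and down to the tin's +x side; 1.40 = end stop, the bar then lies 99 mm out from the tin's axis and 75 mm above the worktop. An over-centre spring works on it: let go short of about 0.85 it springs back to within about 0.2 of upright, past that it snaps out to the end stop and stays there; 1 to 2 N at the bar swing it over.
- knob (a point): A point on the inner lid's upright knob, 8 mm below its top and on its axis; z is the lid's axis (up). The knob is a plain steel cylinder 20 mm in diameter that stands up through the collar of the outer lid; while the lids are nested its top 30 mm show above the collar, for gripping. On the worktop this point is 73 mm up, seated on the tin 59 mm above the rim.
- inner_lid: The inner steel lid (about 0.3 kg, loose); origin at the centre of its underside, z up. A tapered plug 99 mm in diameter and 14 mm deep (it enters the tin's mouth with 2.5 mm clearance all round), above it a flange 110 mm across and 3 mm thick that comes to rest on the rim, then the knob, 64 mm tall above the flange. At the start it stands with its plug on the worktop under the outer lid.
- collar (a point): A point on the axis of the outer lid's collar, 8 mm below the collar's top and 22 mm above the lid's flat top, a good height to grip it; z is the lid's axis (up). The collar is an aluminium tube 48 mm outside, 32 mm inside, 30 mm tall, on top of the lid; it is to be gripped from outside. With the lids nested this point lies 30 mm below the knob point, so 29 mm above the rim once seated on the tin.
- outer_lid: The outer aluminium lid (about 0.18 kg, loose), 122 mm across; origin at the centre of its lower rim, z up. A flat top 4 mm thick with a skirt hanging 12 mm below it (117 mm inside, slipping over the tin with 3.5 mm to spare) and the collar rising above it. It simply rests on the inner lid's flange, the knob passing through the collar with 6 mm to spare all round. Its lower rim must rise 76 mm from the seated place to clear the knob's top.
- jar: Screw-top glass jar of brass-coloured olives, 72 mm across, 100 mm tall, origin at its underside; a bystander.
- gauge_case: Blue plastic pressure gauge case, 120 x 100 x 46 mm, origin at its underside; a bystander.
- hammer: Wooden-handled hammer lying beyond the work, about 300 mm long; a bystander.
- socket_box: Stainless steel socket set box, 220 x 120 x 50 mm, shut, origin at its underside; a bystander.

How it is judged:
By the outcome, as a careful person would: the job done as asked, in the order asked, and still so for the second after the job is handed in, while the arm keeps its last pose, push and grip.
It also fails if it takes over 67 s, if anything falls off the work surface, if the arm or the gripper's body presses on something with over 40 N, if the wrist force passes 120 N, or if a joint passes its speed limit or range.

ROBOT

A 6-joint arm with a two-finger parallel gripper is mounted at the origin on the work surface. World frame = base frame: x ahead of the robot, y to its left, z up, the work surface at z = 0. Lengths are in m, angles in degrees, forces in N, time in s.
With the tool pointing down it reaches from about 0.25 to 0.725 m from the base axis. Payload 9.7 kg.
Tool frame: the origin (TCP) lies midway between the tips of the shut fingers; the grasp point (between the pads) lies 19 mm behind it (grip_point_offset is the distance from the TCP to the grasp point, in m); y points along the fingers, z is the direction in which the jaws open and shut, and the axes are right-handed (so a half turn about y gives the same grasp; the last joint's range is limited). The gripper opens to 85 mm and grips with 20 to 120 N. Pads are 22 mm wide; open, the fingers measure 114 mm over their backs; the gripper's body (76 mm by 85 mm) begins 54 mm behind the grasp point. The pads swing forward as they close: fully open they stand 13 mm farther back than shut.
Start: joints at [66.062, 4.979, 10.078, 95.1, 0, 90], TCP at [0.223, 0.503, 0.231] pointing down, gripper open.
Joint ranges: [-179.16, 179.16], [-48.56, 103.87], [-65.8, 70.77], [-126.05, 130.52], [-82.76, 87.17], [-180, 180]. Speed limits (degrees/s): [127.2, 127.2, 147.25, 180, 180, 180].

INTERFACE

Orientations are given as [roll, pitch, yaw] about the fixed x, y, z axes, in that order (R = Rz(yaw) Ry(pitch) Rx(roll)).
In Python, from workcell import get_obs, camera, job_done, grip_point_offset gives the robot as it stands.
- The arm moves only by the tool move_arm, never from a script. Its argument "deltas" is a list that holds one entry, the list of rows, each a list of 4 numbers: the shift along the tool's x, y, z in m, then the turn about the tool's y in degrees. A call has 1 to 5 rows; each row is the pose to reach, as a shift and turn from the pose commanded when the call began, along the tool's axes at that moment; what a row does not reach only later rows make up. A row lasts 1/10 s, in which the tool goes at most 50 mm and 8.59 degrees, less where a joint would pass 70% of its speed; a pose out of reach is approached as far as the arm can. A call with a gripper value outside its range is refused whole. "claw" is the finger opening in m, from 0 to 0.0854, set as the call begins (left out, the last holds). The fingers move at their own pace and stop on an object; "newtons" is the grip in N (left out, the last holds). Time passes only in rows, so rows that repeat a pose let the fingers close. It gives the time, the measured TCP pose, the force and the opening at its end, in the units of the state.
- get_obs(): the state, without advancing time (a new reading comes with each control period).
- camera(name): name is "scene" or "top" or "wrist"; returns a dict with "color" (384x512x3 uint8, blue, green, red), "range_z" (384x512 float32, m along the optical axis (not along the pixel's ray), 0 where there is no reading), "fx", "fy", "cx", "cy" (pixels), "T" (4x4, takes a point from camera to world coordinates). Camera axes: x right, y down, z forward; pixel columns grow to the right and rows downward; lengths in m; the calibration is good to about 2 mm. A picture is of the moment at which its call begins.
- job_done(): hands the job in, once; it reports no verdict.
The state is a dict: "time": time; "q": joint angles; "qd": joint speeds; "joint_efforts": joint torques, N m; "ee_pos": TCP position; "tcp_rot": TCP orientation; "wrist_force": force on the tool from outside, world axes, zero at the start; "torque": the same for the moment, N m; "opening": finger opening in m.
Only numpy, scipy, OpenCV 4.12 (cv2) and the standard library are available. Lean on these libraries where they do the work, as an engineer would, in place of code of your own. Each camera call takes 0.05 s, during which the arm holds its last target. There are 200 camera calls.

## Working session

There is one attempt and no reset: what is moved stays moved. The work goes in short steps, Python scripts to look and compute and a tool call to move; the robot and the scene stay as the last step left them, time stands still between calls to the robot, and variables do not carry over. Pictures are saved under pics/ and viewed, about 8 in all and at most 12, crops included, and the job is handed in when it is done.

Besides the shell and the picture viewer there is one more tool, called after "Request:" by a JSON object that holds its "fn" and its "kwargs". move_arm: Moves the arm, as the interface text tells. Its arguments: {"type":"object","properties":{"deltas":{"type":"array"},"claw":{"type":"number"},"newtons":{"type":"number"}},"required":["deltas"]}

```bash
ls; mkdir -p pics; python3 - <<'E'
from workcell import *
import cv2,numpy as np
print(get_obs(), grip_point_offset)
for n in("scene","top"):
    c=camera(n); cv2.imwrite(f"pics/{n}0.png",c["color"]); np.savez(f"{n}0.npz",**c); print(n,c["T"].round(3).tolist(),c["fx"])
a=cv2.imread("pics/scene0.png");b=cv2.imread("pics/top0.png")
cv2.imwrite("pics/both0.png",np.vstack([a,b])[:, :])
E
```

```text
pics
{'time': 0.0, 'q': array([6.60637486e+01, 5.01050972e+00, 1.00331338e+01, 9.51017736e+01,
       1.37413689e-03, 8.99990147e+01]), 'qd': array([-0.04031968,  0.07398608,  0.05093801,  0.01051226,  0.01074405,
       -0.0441982 ]), 'joint_efforts': array([ 4.30839577e-05, -5.20386028e+01,  4.64803648e+01,  1.65261637e-02,
       -5.36830646e-05,  1.87773270e-05]), 'ee_pos': array([0.22303637, 0.50246851, 0.23057693]), 'tcp_rot': array([-9.00791495e+01,  1.37549662e-03, -2.39352681e+01]), 'wrist_force': array([-0.0123311 ,  0.54699874,  0.29268472]), 'torque': array([ 0.02530162, -0.00985039,  0.00624314]), 'opening': 0.08539789281635007} 0.0187
scene [[-0.856, 0.386, -0.342, 0.997], [0.516, 0.66, -0.546, 0.7], [0.015, -0.645, -0.764, 1.053], [0.0, 0.0, 0.0, 1.0]] 433.62233784329817
top [[-0.028, -0.996, 0.084, 0.439], [-0.999, 0.03, 0.014, 0.0], [-0.016, -0.084, -0.996, 1.615], [0.0, 0.0, 0.0, 1.0]] 494.64841456671337
```

View pics/scene0.png

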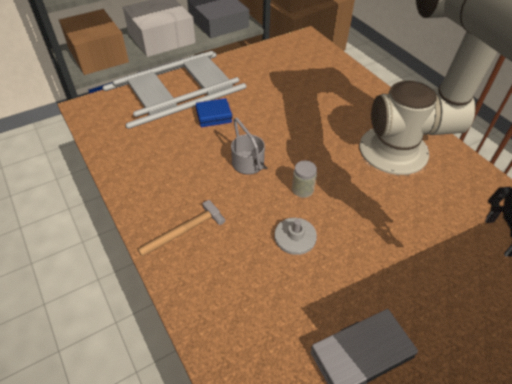

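View pics/top0.png

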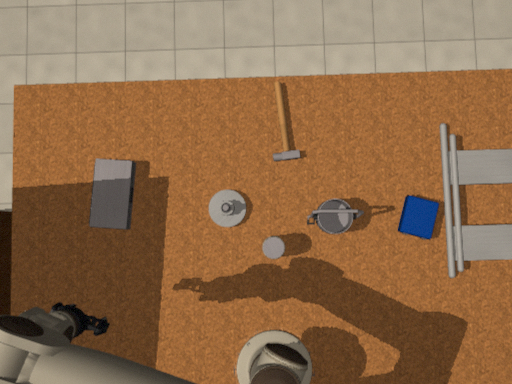

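Scene: the tin with its upright handle is at about (248,155), the nested lids at (295,235). Top: tin at (334,216), with the bar running from about (310,221) to (358,212), lids at (227,208), jar at (273,247).

```bash
cat > h.py <<'E'
import numpy as np,cv2
from scipy.optimize import least_squares
def cloud(c):
    z=np.asarray(c["range_z"]);v,u=np.indices(z.shape)
    P=np.stack([(u-c["cx"])/c["fx"]*z,(v-c["cy"])/c["fy"]*z,z],-1)
    W=P@c["T"][:3,:3].T+c["T"][:3,3]; W[z<=0]=np.nan
    return W
def near(W,xy,r,z0,z1):
    p=W.reshape(-1,3);p=p[~np.isnan(p[:,0])]
    return p[(np.hypot(p[:,0]-xy[0],p[:,1]-xy[1])<r)&(p[:,2]>z0)&(p[:,2]<z1)]
def circ(p,R=None):
    f=lambda a:np.hypot(p[:,0]-a[0],p[:,1]-a[1])-(R or a[2])
    s=least_squares(f,[*p[:,:2].mean(0),R or .05],loss="soft_l1",f_scale=.002);return s.x.round(4),np.sqrt(np.mean(s.fun**2)).round(4)
def disc(p):
    (x,y),r=cv2.minEnclosingCircle(p[:,:2].astype(np.float32));return round(x,4),round(y,4),round(r,4)
E
python3 - <<'E'
from h import *
for n,pts in(("top",dict(lid=(208,227),tin=(216,334),bar=(216,334),jar=(247,273))),("scene",dict(lid=(235,295),tin=(155,248)))):
    W=cloud(np.load(n+"0.npz"))
    if n=="top":
        xy={k:W[v][:2] for k,v in pts.items()}; print({k:W[v].round(3) for k,v in pts.items()}, W[300,200],W[212,435])
    l=near(W,xy["lid"],.09,.012,.03);k=near(W,xy["lid"],.05,.07,.09);t=near(W,xy["tin"],.10,.06,.085);b=near(W,xy["tin"],.13,.125,.18)
    print(n,"lid",disc(l),len(l),"knob",k.mean(0),len(k),k[:,2].max() if len(k) else 0)
    print(" tin",circ(t),len(t))
    m=b.mean(0);u,s,vt=np.linalg.svd(b[:,:2]-m[:2]);print(" bar",m,vt[0],np.ptp((b[:,:2]-m[:2])@vt[0]),b[:,2].max(),len(b))
    print(" jar",disc(near(W,xy["jar"],.05,.09,.12)))
E
```

```text
{'lid': array([0.507, 0.13 , 0.081]), 'tin': array([ 0.474, -0.211,  0.006]), 'bar': array([ 0.474, -0.211,  0.006]), 'jar': array([ 0.383, -0.009,  0.1  ])} [ 0.21557449  0.23114635 -0.00635297] [ 0.47660421 -0.52349049  0.04604046]
top lid (0.5087, 0.1345, 0.061) 936 knob [0.50873965 0.13451569 0.0798312 ] 31 0.08812811060489523
 tin (array([ 0.4715, -0.204 ,  0.0539]), np.float64(0.0052)) 186
 bar [ 0.48423409 -0.20191065  0.15614161] [-0.02900631 -0.99957923] 0.15106045205529828 0.16716188691520628 164
 jar (0.3806, -0.0109, 0.033)
scene lid (0.5145, 0.1347, 0.0631) 930 knob [0.51440117 0.13800139 0.0793836 ] 40 0.08412764743377532
 tin (array([ 0.4766, -0.2026,  0.0537]), np.float64(0.0066)) 340
 bar [ 0.49014826 -0.1908626   0.15338014] [0.02133119 0.99977246] 0.15021012239659315 0.16531750491295338 137
 jar (0.3857, -0.0091, 0.0342)
```

Request:
{"fn": "move_arm", "kwargs": {"deltas": [[[0.027, -0.003, -0.036, -5], [0.054, -0.006, -0.072, -10], [0.081, -0.009, -0.109, -15], [0.107, -0.012, -0.145, -20], [0.134, -0.016, -0.181, -24]]], "claw": 0.0}}

```text
time: 0.6
ee_pos: [0.272, 0.2812, 0.247]
tcp_rot: [-90.0, 0.0, 0.3]
wrist_force: [1.3, 0.3, -0.4]
opening: 0.012
```

Request:
{"fn": "move_arm", "kwargs": {"deltas": [[[0.012, -0.004, -0.048, 0], [0.024, -0.008, -0.096, 0], [0.036, -0.012, -0.144, 0], [0.048, -0.016, -0.192, 0], [0.06, -0.02, -0.24, 0]]]}}

```text
time: 1.1
ee_pos: [0.3322, 0.0411, 0.2675]
tcp_rot: [-90.0, -0.0, 0.1]
wrist_force: [1.9, 0.3, -0.1]
opening: -0.0
```

Request:
{"fn": "move_arm", "kwargs": {"deltas": [[[0.012, -0.003, -0.048, 0], [0.024, -0.006, -0.096, 0], [0.036, -0.009, -0.144, 0], [0.048, -0.012, -0.192, 0], [0.058, -0.015, -0.24, 0]]]}}

```text
time: 1.6
ee_pos: [0.3906, -0.1993, 0.2822]
tcp_rot: [-90.0, -0.0, 0.0]
wrist_force: [0.9, 0.9, -0.9]
opening: -0.0001
```

```bash
python3 - <<'E'
from workcell import *
from h import *
o=get_obs();print(o["ee_pos"],o["tcp_rot"])
c=camera("wrist");cv2.imwrite("pics/w1.png",c["color"]);np.savez("w1.npz",**c);print(c["T"].round(3),c["fx"])
E
```

```text
[ 0.39057958 -0.19931807  0.2821649 ] [-8.99938408e+01 -4.68697012e-03  2.40892653e-02]
[[-0.001  0.946  0.324  0.307]
 [ 1.     0.001  0.001 -0.2  ]
 [ 0.     0.324 -0.946  0.425]
 [ 0.     0.     0.     1.   ]] 266.46396054011655
```

View pics/w1.png

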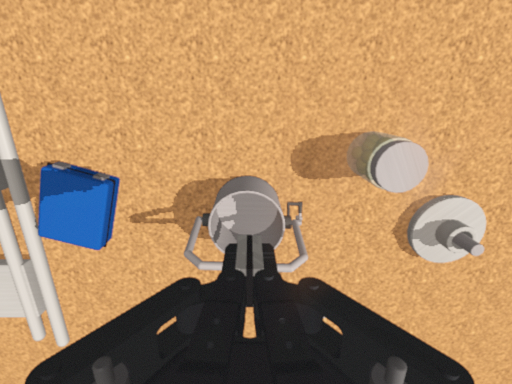

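Wrist view (image down = world +x): tin mouth at about (245,220), hinges at (207,220) and (292,220), bar on row ~267 from x 200 to 300, lids at (447,230), jar at (397,165).

```bash
python3 - <<'E'
from h import *
W=cloud(np.load("w1.npz"));W[250:,:][:, 225:275]=np.nan
b=near(W,(.485,-.2),.08,.14,.18);b=b[abs(b[:,1]+.203)<.055];m=b.mean(0);print("bar",m,np.polyfit(b[:,1],b[:,0],1),np.ptp(b[:,1]),len(b))
t=near(W,(.474,-.203),.075,.074,.086);print("tin",circ(t),circ(t,.0535),len(t))
k=near(W,(.511,.135),.05,.075,.09);print("knob",k.mean(0),disc(k),len(k))
l=near(W,(.511,.135),.09,.016,.026);print("lid",disc(l),circ(near(W,(.511,.135),.04,.046,.055)))
for p in [(218,205),(216,293),(220,207)]: print(p,W[p])
E
```

```text
bar [ 0.48514183 -0.20887116  0.15990891] [0.03034885 0.49148083] 0.10957090601698838 366
tin (array([ 0.4737, -0.2031,  0.0534]), np.float64(0.0059)) (array([ 0.4737, -0.2031,  0.0535]), np.float64(0.0059)) 546
knob [0.51000151 0.1342905  0.07972242] (0.5114, 0.1356, 0.0109) 160
lid (0.5105, 0.1362, 0.0615) (array([0.5107, 0.1357, 0.0197]), np.float64(0.0048))
(218, 205) [ 0.46736025 -0.26440316  0.06555755]
(216, 293) [ 0.49319891 -0.12330111 -0.00094161]
(220, 207) [ 0.46990016 -0.26137213  0.06703229]
```

Request:
{"fn": "move_arm", "kwargs": {"deltas": [[[0.011, 0.04, -0.001, 0], [0.022, 0.08, -0.002, 0], [0.034, 0.12, -0.003, 0], [0.045, 0.15, -0.004, 0], [0.045, 0.165, -0.004, 0]]]}}

```text
time: 2.15
ee_pos: [0.4351, -0.2003, 0.114]
tcp_rot: [-89.9, 0.2, 0.1]
wrist_force: [0.1, 0.4, -0.0]
opening: 0.0001
```

Request:
{"fn": "move_arm", "kwargs": {"deltas": [[[0.018, 0, 0, 0], [0.036, 0, 0, 0], [0.054, 0, 0, 0], [0.072, 0.005, 0, 0], [0.09, 0.01, 0, 0]]]}}

```text
time: 2.65
ee_pos: [0.5255, -0.2007, 0.1075]
tcp_rot: [-90.0, 0.1, 0.1]
wrist_force: [-4.3, 0.2, -3.5]
opening: 0.0001
```

Request:
{"fn": "move_arm", "kwargs": {"deltas": [[[0.015, 0.005, 0, 0], [0.026, 0.008, 0, 0], [0.026, 0.008, 0, 0]]]}}

```text
time: 2.95
ee_pos: [0.5525, -0.2008, 0.0992]
tcp_rot: [-90.0, -0.0, 0.1]
wrist_force: [0.2, -0.2, -1.0]
opening: 0.0
```

```bash
python3 - <<'E'
from workcell import *
from h import *
o=get_obs();print(o["ee_pos"],o["wrist_force"])
for n in("scene","top"):
    c=camera(n);W=cloud(c)
    cv2.imwrite(f"pics/{n}1.png",c["color"])
    b=near(W,(.573,-.203),.06,.04,.15);b=b[b[:,0]>.557];print(n,len(b),b.mean(0),b[:,2].max())
E
```

```text
[ 0.55246632 -0.20075303  0.09923335] [ 0.18287882 -0.16942144 -0.95752786]
scene 148 [ 0.57073686 -0.19854304  0.09613304] 0.14959472116655737
top 26 [ 0.56950866 -0.16115415  0.07768905] 0.08268129276257863
```

Request:
{"fn": "move_arm", "kwargs": {"deltas": [[[-0.01, -0.045, 0, 0], [-0.02, -0.09, 0, 0], [-0.035, -0.13, 0.02, 0], [-0.05, -0.15, 0.05, 0], [-0.065, -0.15, 0.095, 0]]], "claw": 0.06}}

```text
time: 3.55
ee_pos: [0.4864, -0.1064, 0.2535]
tcp_rot: [-90.1, -0.4, -0.1]
wrist_force: [0.5, 0.2, 0.7]
opening: 0.0599
```

Request:
{"fn": "move_arm", "kwargs": {"deltas": [[[-0.008, 0, 0.048, 0], [-0.016, 0, 0.096, 0], [-0.024, 0, 0.144, 0], [-0.032, 0, 0.192, 0], [-0.04, 0, 0.241, 0]]]}}

```text
time: 4.05
ee_pos: [0.4452, 0.1364, 0.2504]
tcp_rot: [-90.0, -0.1, 0.0]
wrist_force: [1.5, -0.9, -0.2]
opening: 0.0601
```

Request:
{"fn": "move_arm", "kwargs": {"deltas": [[[0, 0, 0, 0]]]}}

```text
time: 4.15
ee_pos: [0.4447, 0.1394, 0.2501]
tcp_rot: [-89.9, -0.1, 0.4]
wrist_force: [-0.4, -1.2, -0.4]
opening: 0.0599
```

```bash
python3 - <<'E'
from workcell import *
from h import *
o=get_obs();print(o["ee_pos"],o["tcp_rot"],o["opening"])
c=camera("wrist");cv2.imwrite("pics/w2.png",c["color"]);np.savez("w2.npz",**c)
t=camera("top");cv2.imwrite("pics/t2.png",cv2.resize(t["color"][150:280,180:410],None,fx=2,fy=2)) 
cv2.imwrite("pics/w2t2.png",np.vstack([c["color"][:300],t["color"][110:310]]))
W=cloud(t)
b=near(W,(.573,-.203),.06,.05,.15);b=b[b[:,0]>.56];print("bar",len(b),b.mean(0),b[:,2].max(),np.polyfit(b[:,1],b[:,0],1))
for W in(cloud(c),W):
    k=near(W,(.511,.135),.025,.076,.09);print("knob",k.mean(0),disc(k),len(k))
    l=near(W,(.511,.135),.09,.016,.026);print("lid",disc(l),len(l))
    q=near(W,(.511,.135),.028,.046,.056);print("collar",disc(q),len(q))
    q=near(W,(.474,-.203),.075,.076,.084);print("rim",circ(q,.0535),len(q))
E
```

```text
[0.44465988 0.13941317 0.25007316] [-8.99127170e+01 -6.57627424e-02  4.04311907e-01] 0.05990627477685145
bar 118 [ 0.56836575 -0.20271272  0.07800764] 0.09355812958770726 [0.01362221 0.57112715]
knob [0.51014399 0.13640444 0.08025654] (0.5113, 0.1363, 0.0101) 173
lid (0.5111, 0.1366, 0.0609) 3795
collar (0.5114, 0.1366, 0.0239) 449
rim (array([ 0.4742, -0.2024,  0.0535]), np.float64(0.001)) 312
knob [0.50899546 0.13253945 0.08106376] (0.5087, 0.134, 0.0091) 20
lid (0.5093, 0.1336, 0.0601) 457
collar (0.5086, 0.1345, 0.0233) 53
rim (array([ 0.4718, -0.2046,  0.0535]), np.float64(0.001)) 79
```

View pics/w2t2.png

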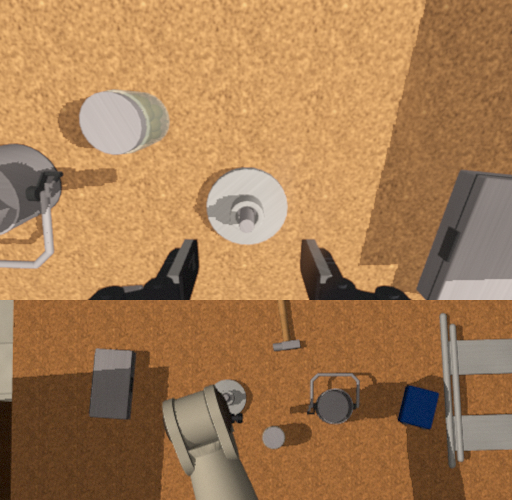

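Top view: handle lies out beyond the tin (bar around (335,376) in the crop), home by depth (x 0.568, z 0.078). Wrist view: lids centred near (247,205), knob (246,215).

Request:
{"fn": "move_arm", "kwargs": {"deltas": [[[0.025, 0.03, 0, 0], [0.05, 0.07, 0, 0], [0.066, 0.11, 0, 0], [0.066, 0.13, 0, 0], [0.066, 0.13, 0, 0]]]}}

```text
time: 4.75
ee_pos: [0.5111, 0.1329, 0.1163]
tcp_rot: [-90.1, 0.3, -0.1]
wrist_force: [-0.4, 0.3, 1.1]
opening: 0.06
```

Request:
{"fn": "move_arm", "kwargs": {"deltas": [[[0, 0, 0, 0], [0, 0, 0, 0]]]}}

```text
time: 4.95
ee_pos: [0.5131, 0.1347, 0.1215]
tcp_rot: [-90.0, -0.2, 0.0]
wrist_force: [0.5, 0.0, 0.1]
opening: 0.0598
```

```bash
python3 -c "
from workcell import *
o=get_obs();print(o['ee_pos'],o['tcp_rot'],o['qd'].round(2))"
```

```text
[0.51310272 0.13467583 0.12153078] [-8.99586600e+01 -1.68187239e-01  8.33428319e-03] [ 0.6  -0.18  0.13 -0.32  0.01  0.16]
```

Request:
{"fn": "move_arm", "kwargs": {"deltas": [[[0, 0.03, 0.001, 0], [0, 0.05, 0.001, 0], [0, 0.064, 0.001, 0], [0, 0.064, 0.001, 0], [0, 0.064, 0.001, 0]]], "claw": 0.045}}

```text
time: 5.45
ee_pos: [0.5128, 0.1362, 0.0566]
tcp_rot: [-90.0, -0.1, 0.1]
wrist_force: [0.5, -0.0, 0.9]
opening: 0.0448
```

```bash
python3 -c "
from workcell import *
from h import *
o=get_obs();print(o['ee_pos'],o['tcp_rot'],o['wrist_force'])
c=camera('wrist');cv2.imwrite('pics/w3.png',c['color']);W=cloud(c)
k=near(W,(.511,.136),.02,.077,.09);print('knob',k.mean(0),disc(k),len(k))
"
```

```text
[0.51282554 0.1362452  0.05657485] [-8.99796131e+01 -7.56651664e-02  6.05043041e-02] [ 0.45467343 -0.01164897  0.88707954]
knob [0.51013417 0.13614885 0.08036048] (0.5113, 0.1363, 0.0104) 1015
```

View pics/w3.png

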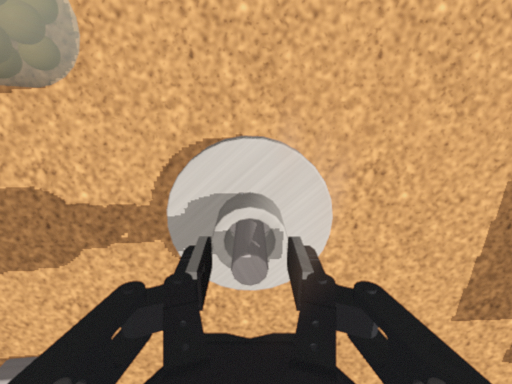

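The knob (250,262) stands centred between the pads at (200,265) and (300,265). Closing.

Request:
{"fn": "move_arm", "kwargs": {"deltas": [[[-0.001, 0.0, 0, 0], [-0.001, 0.0, 0, 0], [-0.001, 0, 0, 0], [-0.001, 0, 0, 0], [-0.001, 0, 0, 0]]], "claw": 0.0, "newtons": 60}}

```text
time: 6.0
ee_pos: [0.5118, 0.1363, 0.0565]
tcp_rot: [-90.0, -0.1, 0.1]
wrist_force: [-1.5, 0.0, 6.0]
opening: 0.0179
```

Request:
{"fn": "move_arm", "kwargs": {"deltas": [[[0, -0.003, 0, 0], [0, -0.01, 0, 0], [0, -0.02, 0, 0], [0, -0.035, 0, 0], [0, -0.05, 0, 0]]]}}

```text
time: 6.5
ee_pos: [0.5114, 0.1362, 0.1068]
tcp_rot: [-90.0, -0.0, 0.1]
wrist_force: [-0.3, 0.1, -4.8]
opening: 0.0183
```

Request:
{"fn": "move_arm", "kwargs": {"deltas": [[[0, -0.02, 0, 0], [0, -0.045, 0, 0], [0, -0.07, -0.01, 0], [-0.002, -0.085, -0.03, 0], [-0.005, -0.088, -0.06, 0]]]}}

```text
time: 7.0
ee_pos: [0.5073, 0.0765, 0.1968]
tcp_rot: [-89.9, -0.2, 0.2]
wrist_force: [-0.5, -0.5, -5.4]
opening: 0.0181
```

Request:
{"fn": "move_arm", "kwargs": {"deltas": [[[-0.005, 0, -0.036, 0], [-0.009, 0, -0.072, 0], [-0.014, 0, -0.108, 0], [-0.018, 0, -0.144, 0], [-0.022, 0, -0.18, 0]]]}}

```text
time: 7.5
ee_pos: [0.4844, -0.1053, 0.1948]
tcp_rot: [-90.0, -0.1, 0.1]
wrist_force: [0.6, -1.8, -5.7]
opening: 0.018
```

Request:
{"fn": "move_arm", "kwargs": {"deltas": [[[-0.004, 0, -0.035, 0], [-0.007, 0, -0.065, 0], [-0.009, 0, -0.085, 0], [-0.01, 0, -0.097, 0], [-0.01, 0, -0.099, 0]]]}}

```text
time: 8.0
ee_pos: [0.4747, -0.2038, 0.194]
tcp_rot: [-90.0, -0.0, -0.0]
wrist_force: [-0.2, 1.0, -5.5]
opening: 0.0178
```

Request:
{"fn": "move_arm", "kwargs": {"deltas": [[[0, 0, 0, 0], [0, 0, 0, 0], [0, 0, 0, 0]]]}}

```text
time: 8.3
ee_pos: [0.4749, -0.202, 0.1934]
tcp_rot: [-90.0, -0.0, 0.1]
wrist_force: [0.6, -0.3, -5.2]
opening: 0.0182
```

```bash
python3 - <<'E'
from workcell import *
from h import *
o=get_obs();print(o["ee_pos"],o["tcp_rot"],o["opening"],o["wrist_force"])
c=camera("wrist");s=camera("scene");cv2.imwrite("pics/w4.png",np.hstack([c["color"][60:],cv2.resize(s["color"][80:236,180:320],(280,324))]))
W=cloud(c);h=o["ee_pos"][2]-.0565
x,y=o["ee_pos"][:2]
l=near(W,(x,y),.075,.019+h-.006,.024+h+.006)
print("lid",disc(l),len(l)); A=np.c_[l,np.ones(len(l))];print(np.linalg.lstsq(np.c_[l[:,0]-x,l[:,1]-y,np.ones(len(l))],l[:,2],rcond=None)[0],h+.021)
r=near(W,(.474,-.203),.06,.074,.086);print("rim",len(r),circ(r,.0535) if len(r)>20 else 0)
E
```

```text
[ 0.47490196 -0.2020358   0.19344026] [-8.99950917e+01 -6.91895665e-03  1.30218498e-01] 0.018212440297265913 [ 0.59937971 -0.2931632  -5.20414912]
lid (0.4748, -0.2007, 0.0612) 13360
[ 0.000762   -0.00144801  0.15757416] 0.1579402595874764
rim 93 (array([ 0.4737, -0.2034,  0.0535]), np.float64(0.0005))
```

View pics/w4.png

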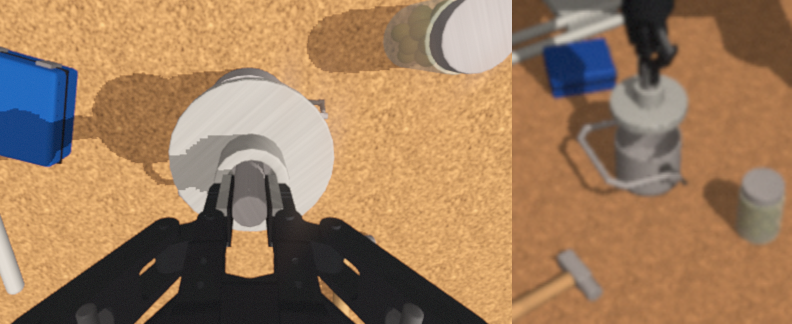

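Request:
{"fn": "move_arm", "kwargs": {"deltas": [[[-0.0005, 0.02, -0.001, 0], [-0.0005, 0.04, -0.001, 0], [-0.0005, 0.05, -0.001, 0], [-0.0005, 0.053, -0.001, 0], [-0.0005, 0.053, -0.001, 0]]]}}

```text
time: 8.9
ee_pos: [0.4742, -0.2037, 0.1405]
tcp_rot: [-90.0, 0.0, 0.1]
wrist_force: [0.3, 0.6, -4.5]
opening: 0.0181
```

Request:
{"fn": "move_arm", "kwargs": {"deltas": [[[0, 0.004, 0, 0], [0, 0.008, 0, 0], [0, 0.012, 0, 0], [0, 0.014, 0, 0], [0, 0.016, 0, 0]]]}}

```text
time: 9.4
ee_pos: [0.4742, -0.2039, 0.1241]
tcp_rot: [-90.0, 0.0, 0.1]
wrist_force: [-0.4, 0.3, -4.8]
opening: 0.0182
```

Plug is in without side force; lower the last bit until the weight transfers.

Request:
{"fn": "move_arm", "kwargs": {"deltas": [[[0, 0.001, 0, 0], [0, 0.002, 0, 0], [0, 0.002, 0, 0]]]}}

```text
time: 9.7
ee_pos: [0.4743, -0.2039, 0.1226]
tcp_rot: [-90.0, -0.0, 0.1]
wrist_force: [-1.9, 0.0, -3.4]
opening: 0.0182
```

Request:
{"fn": "move_arm", "kwargs": {"deltas": [[[0, 0.001, 0, 0], [0, 0.001, 0, 0], [0, 0.001, 0, 0]]]}}

```text
time: 10.0
ee_pos: [0.4743, -0.2039, 0.1226]
tcp_rot: [-90.0, -0.1, 0.1]
wrist_force: [-3.7, 1.7, 6.0]
opening: 0.018
```

Request:
{"fn": "move_arm", "kwargs": {"deltas": [[[0, 0, 0, 0], [0, -0.001, 0, 0], [0, -0.001, 0, 0], [0, -0.001, 0, 0]]], "claw": 0.07}}

```text
time: 10.4
ee_pos: [0.4744, -0.204, 0.1224]
tcp_rot: [-90.0, -0.0, 0.1]
wrist_force: [0.8, -0.3, 0.2]
opening: 0.0698
```

```bash
python3 - <<'E'
from workcell import *
from h import *
o=get_obs();print(o["ee_pos"],o["tcp_rot"],o["opening"],o["wrist_force"])
c=camera("wrist");cv2.imwrite("pics/w5.png",c["color"])
W=cloud(c);x,y=o["ee_pos"][:2]
l=near(W,(x,y),.065,.078,.096);print("lid",disc(l),len(l),np.linalg.lstsq(np.c_[l[:,0]-x,l[:,1]-y,np.ones(len(l))],l[:,2],rcond=None)[0])
k=near(W,(x,y),.02,.14,.155);print("knob",k.mean(0),disc(k))
q=near(W,(x,y),.028,.112,.121);print("collar",q.mean(0),disc(q),len(q))
E
```

```text
[ 0.47438958 -0.20395516  0.12237877] [-9.00081579e+01 -1.96583023e-02  6.29467269e-02] 0.06983549447209082 [ 0.75021497 -0.29417325  0.17921001]
lid (0.4738, -0.2028, 0.0611) 14496 [ 2.21586492e-03 -8.88635440e-07  8.67488377e-02]
knob [ 0.47208969 -0.20416057  0.14591163] (0.4737, -0.2043, 0.0101)
collar [ 0.46721998 -0.20234865  0.11626962] (0.4737, -0.2025, 0.0242) 2137
```

View pics/w5.png

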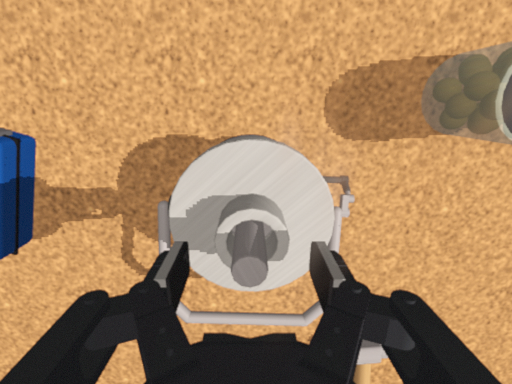

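Lids seated level (flat top z 0.0867, expected 0.087), the knob (250,265) inside the collar (252,240) with the handle bar out at row 318. Going down to the collar.

Request:
{"fn": "move_arm", "kwargs": {"deltas": [[[-0.0005, 0.01, 0.0015, 0], [-0.0005, 0.02, 0.0015, 0], [-0.0005, 0.027, 0.0015, 0], [-0.0005, 0.03, 0.0015, 0], [-0.0005, 0.03, 0.0015, 0]]]}}

```text
time: 10.95
ee_pos: [0.4734, -0.2022, 0.0915]
tcp_rot: [-90.0, 0.1, 0.1]
wrist_force: [0.8, 0.1, 0.5]
opening: 0.0701
```

Request:
{"fn": "move_arm", "kwargs": {"deltas": [[[0, 0, 0, 0], [0, 0, 0, 0], [0, 0, 0, 0], [0, 0, 0, 0], [0, 0, 0, 0]]], "claw": 0.03, "newtons": 40}}

```text
time: 11.45
ee_pos: [0.4741, -0.2025, 0.093]
tcp_rot: [-90.0, -0.1, 0.1]
wrist_force: [-0.7, -0.3, 6.8]
opening: 0.0471
```

Request:
{"fn": "move_arm", "kwargs": {"deltas": [[[0, -0.002, 0, 0], [0, -0.005, 0, 0], [0, -0.01, 0, 0], [0, -0.015, 0, 0], [0, -0.02, 0, 0]]]}}

```text
time: 11.95
ee_pos: [0.4738, -0.2024, 0.1128]
tcp_rot: [-90.0, -0.0, 0.1]
wrist_force: [0.2, -0.2, -1.3]
opening: 0.0468
```

```bash
python3 - <<'E'
from workcell import *
from h import *
o=get_obs();print(o["ee_pos"],o["tcp_rot"],o["opening"],o["wrist_force"])
W=cloud(camera("wrist"));x,y=o["ee_pos"][:2]
k=near(W,(x,y),.02,.14,.175);print("knob",k.mean(0),len(k))
l=near(W,(x,y),.065,.098,.114);print("lid",disc(l),len(l),np.linalg.lstsq(np.c_[l[:,0]-x,l[:,1]-y,np.ones(len(l))],l[:,2],rcond=None)[0])
E
```

```text
[ 0.47375214 -0.20241322  0.11276233] [-9.00034950e+01 -3.06779136e-03  6.22910742e-02] 0.046839486556994596 [ 0.18047228 -0.1648369  -1.29962503]
knob [ 0.47200639 -0.2041346   0.14586354] 1275
lid (0.4741, -0.2027, 0.0613) 16132 [0.00407653 0.00067914 0.10651172]
```

Only the outer lid rises (−1.3 to −1.8 N); the knob is unmoved. Continue up to about 10 cm.

Request:
{"fn": "move_arm", "kwargs": {"deltas": [[[0, -0.01, 0, 0], [0, -0.022, 0, 0], [0, -0.034, 0, 0], [0, -0.046, 0, 0], [0, -0.056, 0, 0]]]}}

```text
time: 12.5
ee_pos: [0.474, -0.2025, 0.1698]
tcp_rot: [-90.0, -0.1, 0.1]
wrist_force: [-0.3, -0.1, -2.5]
opening: 0.0469
```

Request:
{"fn": "move_arm", "kwargs": {"deltas": [[[0, -0.01, 0, 0], [0, -0.018, 0, 0], [0, -0.023, 0, 0], [0, -0.025, 0, 0], [0, -0.025, 0, 0]]]}}

```text
time: 13.0
ee_pos: [0.4737, -0.2024, 0.1933]
tcp_rot: [-90.0, 0.0, 0.1]
wrist_force: [0.6, -1.1, -1.6]
opening: 0.0471
```

Request:
{"fn": "move_arm", "kwargs": {"deltas": [[[0, 0, 0, 0], [0, 0, 0, 0], [0, 0, 0, 0]]]}}

```text
time: 13.3
ee_pos: [0.4736, -0.2023, 0.193]
tcp_rot: [-90.0, 0.0, 0.1]
wrist_force: [0.1, -0.2, -1.2]
opening: 0.0471
```

```bash
python3 - <<'E'
from workcell import *
from h import *
o=get_obs();print(o["time"],o["ee_pos"],o["tcp_rot"],o["opening"],o["wrist_force"])
c=camera("wrist");s=camera("scene");cv2.imwrite("pics/w6.png",np.hstack([c["color"][60:],cv2.resize(s["color"][80:236,180:320],(280,324))]))
W=cloud(c);x,y=o["ee_pos"][:2]
l=near(W,(x,y),.065,.175,.2);print("lid",disc(l),len(l),np.linalg.lstsq(np.c_[l[:,0]-x,l[:,1]-y,np.ones(len(l))],l[:,2],rcond=None)[0])
S=cloud(s)
for a,b in((.08,.09),(.1,.13),(.135,.155)):
  q=near(S,(.474,-.203),.07,a,b);print("scene",a,b,len(q),q.mean(0) if len(q) else 0,q[:,2].max() if len(q) else 0)
b=near(S,(.573,-.203),.06,.06,.09);b=b[b[:,0]>.565];print("bar",b.mean(0),len(b))
E
```

```text
13.3 [ 0.47359934 -0.20233648  0.19295319] [-8.99884928e+01  2.84575354e-02  6.38045457e-02] 0.04707980924560186 [ 0.10917002 -0.17913963 -1.22993386]
lid (0.4739, -0.2022, 0.0613) 17194 [0.0151753  0.00046531 0.18732287]
scene 0.08 0.09 489 [ 0.48035644 -0.19784104  0.08305839] 0.08961443973789895
scene 0.1 0.13 32 [ 0.47939671 -0.19751282  0.11045138] 0.12268040826538074
scene 0.135 0.155 0 0 0
bar [ 0.57517257 -0.19948612  0.0777881 ] 94
```

View pics/w6.png

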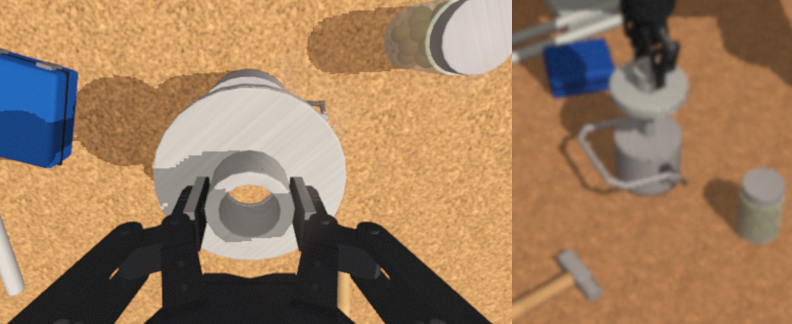

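Request:
{"fn": "move_arm", "kwargs": {"deltas": [[[0, 0, 0, 0], [0, 0, 0, 0], [0, 0, 0, 0], [0, 0, 0, 0], [0, 0, 0, 0]]], "newtons": 70}}

```text
time: 13.9
ee_pos: [0.4737, -0.2024, 0.1933]
tcp_rot: [-90.0, -0.0, 0.1]
wrist_force: [-0.4, 0.2, -2.0]
opening: 0.0463
```

```bash
python3 - <<'E'
from workcell import *
from h import *
o=get_obs();x,y=o["ee_pos"][:2];W=cloud(camera("wrist"))
l=near(W,(x,y),.065,.175,.2);f=np.linalg.lstsq(np.c_[l[:,0]-x,l[:,1]-y,np.ones(len(l))],l[:,2],rcond=None)[0];print(f,o["wrist_force"],o["opening"])
if abs(f[:2]).max()<.025: print(job_done())
E
```

```text
[0.015272   0.0002551  0.18741884] [-0.38840283  0.23681623 -1.99505597] 0.04627602362894369
the job is handed in; nothing more can be done
None
```

The job is done and handed in at about 14 s. I swung the handle out to its end stop and seated both lids on the tin by the knob. I then let go and lifted the outer lid off by its collar. It is still held about 10 cm above the tin.

Last checks:
- **Handle:** the bar is at its end stop, about 100 mm out from the tin's axis, with its top surface at 0.078 m.
- **Inner lid:** its flange is on the rim, with surface readings averaging 0.083 m, as expected when seated. The knob had not moved after the first 20 mm of the lift. I did not measure it separately after the full lift.
- **Outer lid:** it rose from 0.087 m to 0.187 m and is held at 70 N with its weight alone (about 2 N) on the wrist. Its rim is about 25 mm above the knob.
- **Level:** the outer lid tilts about 0.9°. That grew during the lift but stayed the same after I tightened the grip.
- **Bystanders:** the arm never came near the jar, gauge case, hammer or socket box. I did not re-measure their positions at the end.
- **Camera disagreement:** the top and scene cameras differed from the wrist camera by 2–6 mm, so I used the wrist camera's positions.

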